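Slide a test coupon under a spring clip

ROBOT

A 6-joint arm with a two-finger parallel gripper is mounted at the origin on a cart in front of the work surface, level with it; the furniture and walls round the work are solid. World frame = base frame: x ahead of the robot, y to its left, z up, the work surface at z = 0. Lengths are in m, angles in rad, forces in N, time in s.
With the tool pointing down it reaches from about 0.325 to 0.9 m from the base axis. Payload 6.1 kg.
Tool frame: the origin (TCP) lies at the very end of the fingers, on their centre line; the grasp point (between the pads) lies 19 mm behind it (manip.grip_point_offset is the distance from the TCP to the grasp point, in m); z points along the fingers, y is the line along which they close (so a half turn about z gives the same grasp; the last joint's range is limited). The gripper opens to 87 mm and grips with 3 to 60 N. Pads are 19 mm wide; open, the fingers measure 117 mm over their backs; the gripper's body (75 mm by 190 mm) begins 51 mm behind the grasp point.
Start: joints at [1.004, 0.22, 1.526, -0, 1.395, -0.126], TCP at [0.267, 0.565, 0.223] pointing down, gripper open.
Joint ranges: [-2.98, 2.98], [-0.91, 2.08], [0.09, 2.57], [-1.24, 4.39], [0.2, 2.65], [-2.68, 2.68]. Speed limits (rad/s): [2.57, 2.57, 3.01, 3.14, 3.14, 3.14].

INTERFACE

Orientations are given as a 3x3 rotation matrix whose columns are the frame's x, y, z axes.
In Python, from rig import manip, eyes gives the robot as it stands. The module is installed in compiled form; this text tells all that it offers.
- The arm moves only by the shell command python3 -m pendant 'ROWS' [FORCE]. ROWS is a JSON object of lists of equal length, an entry for each row: "travel": the shift along the tool's x, y, z in cm, a list of three; "twist": the turn about the tool's z in units of 6 degrees (1.0 is 6 degrees); "grip": the opening, from 0 (shut) to 1 (fully open). In form: {"travel": [[tx, ty, tz], ...], "twist": [twist, ...], "grip": [grip, ...]}. A call has 1 to 20 rows; each row shifts and turns the commanded pose from where the row before left it, along the tool's axes as they then stand; what a row does not reach is not made up. A row lasts 1/12 s, in which the tool goes at most 41.7 mm and 7.16 degrees, less where a joint would pass 70% of its speed; a pose out of reach is approached as far as the arm can. A call is refused whole if a number of a shift passes 4.17 or a number of a turn 1, either way. A call with a gripper value outside its range is refused whole. The fingers move at their own pace and stop on an object; FORCE is the grip in N (left out, the last holds). Time passes only in rows, so rows that do not move let the fingers close. It gives the time, the measured TCP pose, the force, the opening and the grip force at its end, in the units of the state.
- manip.get_state(): the state, without advancing time (a new reading comes with each control period).
- eyes.read_camera(name): name is "side" or "top" or "wrist"; returns the picture (400x640x3 uint8, blue, green, red); there is no depth.
- eyes.camera_info(name): a dict with "fx", "fy", "cx", "cy" (pixels), "dist_coeffs" ([k1, k2, p1, p2, k3] as OpenCV has them; the pictures are not rectified), "position" and "orientation" of the camera in the world; the wrist camera has in their place "tool_from_camera" (4x4, takes a point from camera to tool coordinates, whose origin is the TCP and whose axes are the flange's). Camera axes: x right, y down, z forward; pixel columns grow to the right and rows downward; lengths in m; the calibration is good to about 2 mm. A picture is of the moment at which its call begins: read the wrist's pose just before it. camera_info takes no time and is no camera call.
- manip.finish_job(): hands the job in; it is judged then, once.
Trained networks look in the newest picture that a camera, given by its name, has taken for a name from the list of things; names that differ only in an ending like _2 or _b are one class to them, and where a whole thing is asked for, a point or a joint stands for the part that bears it (a point fixed in the world has none). Each returns a list of dicts, best first, with "score" (0 to 1); they miss things now and then, are a little off and sometimes report something else, mostly with a low value. They report only what shows in the picture. A call takes as long as a camera call. They do not tell look-alikes from the thing itself.
- eyes.recognise(camera, target): "bbox" ([centre column, centre row, width, height] in pixels, round what is visible of it).
- eyes.silhouettes(camera, target): "pixels" (400x640 bool, what is visible of it) and "bbox" ([centre column, centre row, width, height] in pixels, round what is visible of it).
- eyes.mark_of(camera, target): "xy" ([column, row] in pixels: a listed point, or the origin of a listed thing).
The state is a dict: "time_s": time; "joints": joint angles; "joint_velocities": joint speeds; "tau": joint torques, N m; "tcp_pos": TCP position; "ee_rot": TCP orientation; "force": force on the tool from outside, world axes, zero at the start; "torque": the same for the moment, N m; "width": opening from 0.0 (shut) to 1.0 (fully open); "gripper_force": force on a finger pad.
Only numpy, scipy, OpenCV 4.12 (cv2) and the standard library are available. Lean on these libraries where they do the work, as an engineer would, in place of code of your own. Each camera call takes 0.05 s, during which the arm holds its last target. There are 200 camera calls.

TASK

Press the red tab of the spring clip fully down with one fingertip and keep it down while the other fingertip pushes the green test coupon along its channel, under the raised clip foot, until it is fully home against the end stop. Then let the tab come up so that the clip holds the coupon, and move clear. Only press and push: do not pinch or lift the coupon, and leave the weight, the brown bottle and the specimen holder beside the stage alone.

Things in the scene. Friction and masses are not known exactly. Their poses are not given: they have to be found in the camera images.
- fixture: Coupon stage fixed to the worktop, base plate x -110 to 60, y -78 to 62 mm. Origin: on the worktop below the clip's pivot bar; x runs along the channel towards the end stop (away from the robot), y left, z up. Its stage top is at z = 16 mm. The pivot bar, 8 mm thick, lies along x at y = 0, z = 28 mm, between lugs at x = -100 and 50 mm (13 mm wide, up to z = 34 mm).
- stop (a point): Middle of the face of the steel end stop, at stage-top height: x = 45, y = -36, z = 16 mm in the fixture frame; the stop is 10 mm high. The coupon's channel leads to it along the fixture's x: 53 mm wide (y = -9.5 to -62.5 mm), flat, open at the near end (x = -100 mm), with 5 mm high guides at both sides.
- clip (a joint): Angle of the sprung rocker clip (rad). 0: at rest, its foot 2 mm above the stage, blocking the coupon. Pressing the red tab makes it grow to the hard stop at 0.42 (foot about 14 mm up); above 0.28 the coupon passes freely. Springs back when let go; pressing takes 2 N at first, 5 N fully down. Closed on the coupon it reads about 0.21.
- clip_foot (a point): Underside of the clip's black foot, at its middle: a 10 mm thick bar, 25 mm long along the fixture's x (x = 15 to 40 mm), at y = -28 mm in the fixture frame. The arm that carries it reaches over the channel only at x = 16 to 39 mm.
- clip_tab (a point): Centre of the top of the clip's red tab, a plate 105 mm long (fixture x -95 to 10 mm), 34 mm wide, at y = 40 mm in the fixture frame. At rest it is 36 mm above the worktop and slopes up outwards by 0.4 rad. Fully down it is level, 19 to 20 mm above the worktop, thus 3 to 4 mm above the stage: a second fingertip at that height stands behind the coupon's edge. A tip can slide along it.
- coupon: Green square test coupon, 50 x 50 x 8 mm, about 0.1 kg, with a white line and dot on top. Origin: centre of its underside; x as the fixture's. It lies flat on the stage in the channel, nearer the robot than the clip foot, with its centre at x = -38 to -16, y = -36 mm in the fixture frame; fully home it is at x = 20 mm.
- weight: Steel loading weight with a knob, 39 mm wide, 34 mm high; origin under its centre. Bystander beside the stage: leave alone.
- vial: Brown reagent bottle with black cap, 30 mm diameter, 66 mm high; origin under its centre. Bystander: leave alone.
- holder: Round steel specimen holder, 53 mm diameter, 19 mm high; origin under its centre. Bystander: leave alone.
Not all that is in view belongs to the job. What is shaped like the coupon but blue or orange is not meant.

How it is judged:
On the way, in this order (a step that is already met when the one before it is completed fails the run):
1. the clip's tab is pressed down (clip joint over 0.28) with the coupon still in front of the clip foot (value of joint clip above 0.28 rad and x of coupon in the frame of fixture below -0.006 m), for 0.15 s.
2. with the tab still held down (over 0.28), the coupon is pushed home to within 3.5 mm of the end stop (value of joint clip above 0.28 rad and x of coupon in the frame of fixture above 0.0165 m), for 0.1 s.
At the end, for the whole second after the job is handed in: The coupon lies flat in the channel, its front edge within 3.5 mm of the end stop, the clip has closed onto it (clip joint 0.15 to 0.27) and holds it, everything is at rest, and the bystanders are within 15 mm of where they stood (x of coupon in the frame of fixture between 0.0165 and 0.0215 m and y of coupon in the frame of fixture between -0.039 and -0.033 m and z of coupon in the frame of fixture between 0.014 and 0.0185 m and angle between coupon's own z axis and vertical below 0.06 rad and value of joint clip between 0.15 and 0.27 rad and linear speed of coupon below 0.01 m/s and velocity of joint clip below 0.05 rad/s and distance of each of weight, vial, holder from where it was at the start of the episode below 0.015 m); the robot touches nothing.
It fails at once if the coupon is lifted: more than 5 mm off the stage, or tipped (z of coupon in the frame of fixture above 0.021 m or angle between coupon's own z axis and vertical above 0.2 rad).
It fails at once if a bystander is moved more than 15 mm or tipped (distance of any of weight, vial, holder from where it was at the start of the episode above 0.015 m or angle between any of weight, vial, holder's own z axis and vertical above 0.3 rad).
It also fails if it takes over 48 s, if anything falls off the work surface, if the arm or the gripper's body presses on something with over 40 N, if the wrist force passes 120 N, or if a joint passes its speed limit or range.

## Working session

There is one attempt and no reset: what is moved stays moved. The work goes in short steps, Python scripts to look and compute and a shell command to move; the robot and the scene stay as the last step left them, time stands still between calls to the robot, and variables do not carry over. Pictures are saved under pics/ and viewed, at most 10 in all, crops included, and the job is handed in when it is done.

```bash
mkdir -p pics; cat > h.py <<'E'
import numpy as np, cv2
from rig import manip, eyes
def ray(cam,px):
    i=eyes.camera_info(cam);K=np.array([[i['fx'],0,i['cx']],[0,i['fy'],i['cy']],[0,0,1]])
    u=cv2.undistortPoints(np.array([[px]],float),K,np.array(i['dist_coeffs']))[0,0]
    if cam=='wrist':
        s=manip.get_state();T=np.eye(4);T[:3,:3]=s['ee_rot'];T[:3,3]=s['tcp_pos'];M=T@np.array(i['tool_from_camera'])
        R,p=M[:3,:3],M[:3,3]
    else: R,p=np.array(i['orientation']),np.array(i['position'])
    return p,R@np.array([u[0],u[1],1])
def at_z(cam,px,z):
    p,d=ray(cam,px);return p+d*(z-p[2])/d[2]
def st():
    s=manip.get_state();print(s['time_s'],np.round(s['tcp_pos'],4),'R',np.round(s['ee_rot'],3).tolist(),'F',np.round(s['force'],1),'w',round(s['width'],3),np.round(s['joints'],3))
E
python3 - <<'E'
from h import *
st()
a=eyes.read_camera('top');b=eyes.read_camera('side')
cv2.imwrite('pics/top.png',a);cv2.imwrite('pics/side.png',b)
for c in('top','side'):
    print(c,np.round(eyes.camera_info(c)['position'],3))
    for t in('fixture','stop','clip_foot','clip_tab','coupon','weight','vial','holder'):
        print(t,[(np.round(r['xy']).tolist(),round(r['score'],2)) for r in eyes.mark_of(c,t)[:4]])
E
```

```text
0.0 [0.2663 0.5647 0.2214] R [[-0.904, 0.427, -0.001], [0.427, 0.904, -0.002], [0.0, -0.002, -1.0]] F [-0.5  0.9  0.1] w 0.998 [ 1.004  0.221  1.528 -0.     1.395 -0.126]
top [0.455 0.009 0.98 ]
fixture [([310.0, 216.0], 0.73)]
stop [([328.0, 201.0], 0.81), ([364.0, 239.0], 0.54)]
clip_foot [([321.0, 205.0], 0.69)]
clip_tab [([286.0, 228.0], 0.68)]
coupon [([221.0, 175.0], 0.77), ([322.0, 228.0], 0.74), ([407.0, 259.0], 0.74), ([220.0, 247.0], 0.68)]
weight [([362.0, 236.0], 0.54)]
vial [([246.0, 210.0], 0.65)]
holder [([372.0, 210.0], 0.61)]
side [ 0.235 -0.68   0.689]
fixture [([300.0, 236.0], 0.97)]
stop []
clip_foot [([316.0, 234.0], 0.74), ([293.0, 242.0], 0.73)]
clip_tab [([280.0, 219.0], 0.63)]
coupon [([309.0, 320.0], 0.94), ([246.0, 199.0], 0.76), ([296.0, 178.0], 0.74), ([295.0, 244.0], 0.7)]
weight [([306.0, 277.0], 0.87), ([339.0, 273.0], 0.2)]
vial [([282.0, 201.0], 0.49)]
holder []
```

```bash
python3 - <<'E'
import cv2
a=cv2.imread('pics/top.png');b=cv2.imread('pics/side.png')
cv2.imwrite('pics/t2.png',cv2.resize(a[140:290,200:430],None,fx=3.4,fy=3.4,interpolation=2))
E
```

```text
(no output)
```

View pics/t2.png

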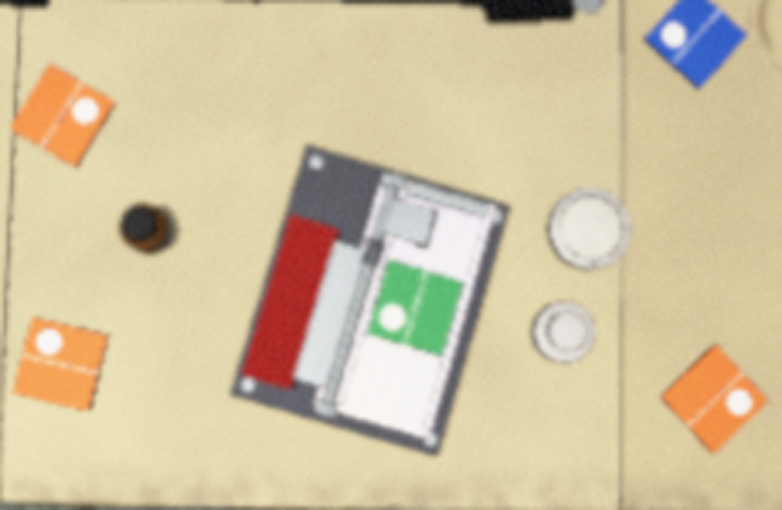

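View pics/side.png

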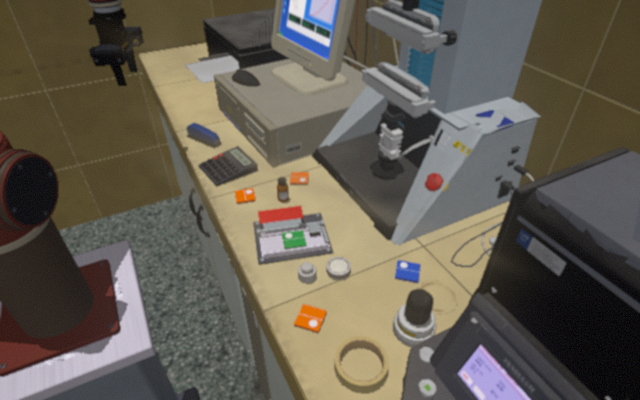

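The top view shows the stage yawed about -17°. Pixels in the full top picture:

- **Green coupon:** (322, 230), in the channel. It is the only green one.
- **Look-alikes:** orange at (218, 172), (218, 247) and (410, 257), and blue at (404, 150).
- **Red tab:** (286, 229).
- **Weight:** (366, 237).
- **Holder:** (373, 207).
- **Bottle:** (243, 207).

I choose the green coupon.

```bash
cat >> h.py <<'E'
def fit(src,dst):
    src=np.array(src,float)[:,:2];dst=np.array(dst,float)[:,:2]
    a=src-src.mean(0);b=dst-dst.mean(0)
    th=np.arctan2((a[:,0]*b[:,1]-a[:,1]*b[:,0]).sum(),(a*b).sum())
    R=np.array([[np.cos(th),-np.sin(th)],[np.sin(th),np.cos(th)]])
    o=dst.mean(0)-R@src.mean(0);print('yaw deg',np.degrees(th),'o',o,'res mm',np.round((dst-(src@R.T+o))*1e3,1).tolist());return R,o
E
python3 - <<'E'
from h import *
px=np.array([(307,147),(510,207),(437,453),(232,394)])/3.4+[200,140]
R,o=fit([(.06,.062),(.06,-.078),(-.11,-.078),(-.11,.062)],[at_z('top',p,.008) for p in px])
c=at_z('top',(322.4,230.6),.024)[:2];print('coupon in fixture',R.T@(c-o))
s=manip.get_state();
t=o+R@np.array([-.03,.0]);d=np.append(t,.30)-s['tcp_pos'];print('to view',t,'tool cm',np.array(s['ee_rot']).T@d*100)
print(eyes.camera_info('wrist')['tool_from_camera'])
E
```

```text
yaw deg -15.366352664411242 o [ 0.52192365 -0.01543234] res mm [[-2.5, -0.7], [-1.6, 1.2], [3.1, 1.4], [1.0, -1.9]]
coupon in fixture [-0.02314188 -0.03630197]
to view [ 0.49299612 -0.00748265] tool cm [-44.90552611 -42.14177992  -7.74462666]
[[ 4.87607669e-04 -9.66501810e-01 -2.56659335e-01  7.05733060e-02]
 [ 9.99999131e-01  1.56816203e-04  1.30930013e-03 -4.92147989e-04]
 [-1.22519261e-03 -2.56659750e-01  9.66501046e-01 -1.61415047e-01]
 [ 0.00000000e+00  0.00000000e+00  0.00000000e+00  1.00000000e+00]]
```

```bash
python3 -m pendant '{"travel":[[-2.5,-2.34,-0.2],[-2.5,-2.34,-0.2],[-2.5,-2.34,-0.2],[-2.5,-2.34,-0.2],[-2.5,-2.34,-0.2],[-2.5,-2.34,-0.2],[-2.5,-2.34,-0.2],[-2.5,-2.34,-0.2],[-2.5,-2.34,-0.2],[-2.5,-2.34,-0.2],[-2.5,-2.34,-0.2],[-2.5,-2.34,-0.2],[-2.5,-2.34,-0.2],[-2.5,-2.34,-0.2],[-2.5,-2.34,-0.2],[-2.5,-2.34,-0.2],[-2.5,-2.34,-0.2],[-2.4,-2.34,-0.2],[0,0,0],[0,0,0]],"twist":[0,0,0,0,0,0,0,0,0,0,0,0,0,0,0,0,0,0,-0.85,-0.8],"grip":[1,1,1,1,1,1,1,1,1,1,1,1,1,0.7,0.7,0.7,0.7,0.7,0.7,0.7]}'
python3 - <<'E'
from h import *
import time
st()
a=eyes.read_camera('wrist');cv2.imwrite('pics/w1.png',a);st()
for t in('fixture','stop','clip_foot','clip_tab','coupon'):
    print(t,[(np.round(r['xy'],1).tolist(),round(r['score'],2)) for r in eyes.mark_of('wrist',t)[:4]])
E
```

```text
time_s: 2.57
tcp_pos: [0.4936, -0.0094, 0.2587]
ee_rot: [[-0.964, 0.264, 0.0], [0.264, 0.964, -0.0], [-0.0, -0.0, -1.0]]
force: [-0.3, 0.6, 0.1]
width: 0.71
gripper_force: 0.0
2.5667 [ 0.4936 -0.0094  0.2587] R [[-0.964, 0.264, 0.0], [0.264, 0.964, -0.0], [-0.0, -0.0, -1.0]] F [-0.3  0.6  0.1] w 0.71 [-0.179 -0.122  1.814 -0.     1.449 -1.482]
2.6167 [ 0.4933 -0.0085  0.2586] R [[-0.966, 0.259, -0.0], [0.259, 0.966, 0.0], [0.0, -0.0, -1.0]] F [-0.4 -0.6  0.6] w 0.704 [-0.177 -0.122  1.815 -0.     1.449 -1.487]
fixture [([317.2, 191.5], 0.57)]
stop [([292.5, 223.3], 0.77)]
clip_foot [([298.7, 212.5], 0.69)]
clip_tab [([350.0, 165.7], 0.61)]
coupon [([464.7, 209.3], 0.92), ([297.8, 178.8], 0.9), ([442.3, 105.5], 0.76), ([151.9, 172.1], 0.68)]
```

View pics/w1.png

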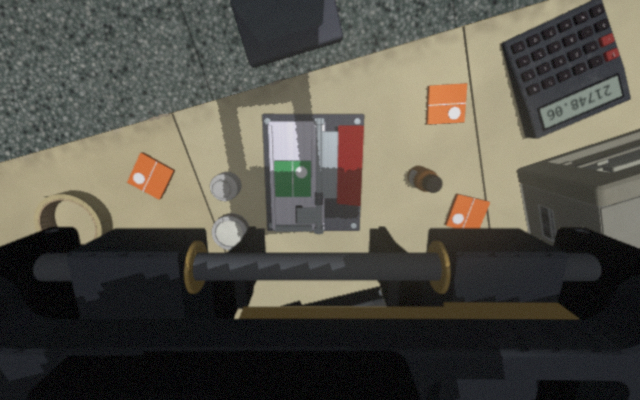

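The wrist view shows the stage upright and well aligned, with its far end at the bottom. Its corners are near (263,114), (365,114), (362,233) and (266,233), and the green coupon is at (293,178). Next is a close crop for exact corners.

```bash
python3 - <<'E'
import cv2
a=cv2.imread('pics/w1.png')
cv2.imwrite('pics/w1c.png',cv2.resize(a[105:245,245:385],None,fx=4.28,fy=4.28,interpolation=2))
E
```

```text
(no output)
```

View pics/w1c.png

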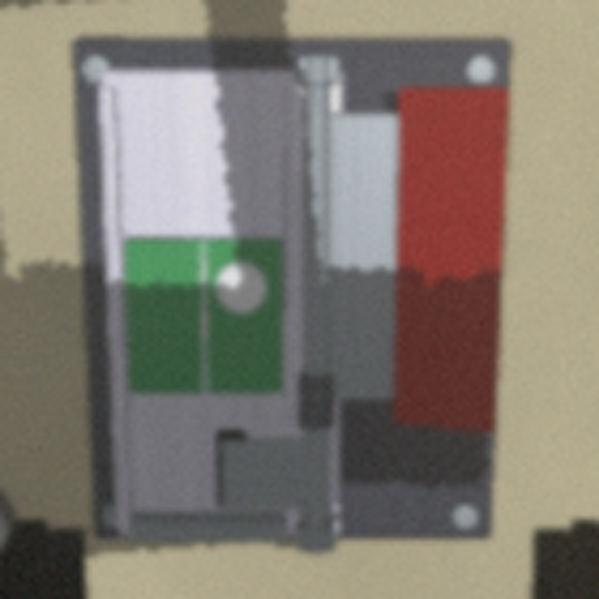

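```bash
python3 - <<'E'
import h; from h import *
s0=dict(manip.get_state()); s0['tcp_pos']=np.array([.4936,-.0094,.2587]);s0['ee_rot']=np.array([[-.9645,.264,0],[.264,.9645,0],[0,0,-1]])
class M: get_state=staticmethod(lambda:s0)
h.manip=M
P=lambda x,y:(x/4.28+245-.38,y/4.28+105-.38)
for z in(.0,.008,.012,.016):
    print(z);R,o=fit([(.06,.062),(.06,-.078),(-.11,-.078),(-.11,.062)],[at_z('wrist',P(*p),z) for p in[(490,537),(97,535),(77,40),(510,40)]])
q=[at_z('wrist',P(*p),.024)[:2] for p in[(282,394),(130,394),(124,240),(284,238)]]
R2,c=fit([(.025,.025),(.025,-.025),(-.025,-.025),(-.025,.025)],q)
print('coupon',c,'-> origin from y=-36:', 'in fixture',R.T@(c-o))
E
```

```text
0.0
yaw deg -15.452461342955424 o [ 0.52223749 -0.01421095] res mm [[-0.3, -0.1], [-0.6, 0.3], [0.8, 0.4], [0.1, -0.6]]
0.008
yaw deg -15.45246134295543 o [ 0.52089211 -0.01375123] res mm [[-2.2, -1.0], [-1.8, 2.1], [2.7, 1.3], [1.3, -2.4]]
0.012
yaw deg -15.45246134295543 o [ 0.52021942 -0.01352137] res mm [[-3.1, -1.4], [-2.4, 2.9], [3.6, 1.7], [1.9, -3.2]]
0.016
yaw deg -15.45246134295543 o [ 0.51954673 -0.01329151] res mm [[-4.1, -1.8], [-3.0, 3.8], [4.6, 2.1], [2.5, -4.1]]
yaw deg -15.34898388778233 o [ 0.48978353 -0.04266334] res mm [[0.0, -0.5], [0.2, 0.1], [0.2, -0.0], [-0.4, 0.5]]
coupon [ 0.48978353 -0.04266334] -> origin from y=-36: in fixture [-0.02086152 -0.03624017]
```

```bash
cat >> h.py <<'E'
def go(xf,yf,z):
    t=np.radians(-15.4);R=np.array([[np.cos(t),-np.sin(t)],[np.sin(t),np.cos(t)]]);o=np.array([.522,-.0143])
    s=manip.get_state();d=np.append(o+R@[xf,yf],z)-s['tcp_pos'];E=np.array(s['ee_rot'])
    print('now in fixture',np.round(np.append(R.T@(s['tcp_pos'][:2]-o),s['tcp_pos'][2])*1e3,1),'yaw',np.degrees(np.arctan2(-E[0,1],E[1,1])),'F',np.round(s['force'],1),'w',round(s['width'],3),'move cm',np.round(E.T@d*100,2))
E
python3 -c "
from h import *
go(-.07,.002,.06)"
```

```text
now in fixture [-30.   -0.5 258.6] yaw -15.427820923360885 F [-0.7  0.2  0.1] w 0.703 move cm [ 4.    0.25 19.86]
```

```bash
python3 -m pendant '{"travel":[[2,0.12,1.5],[2,0.13,1.5],[0,0,3],[0,0,3],[0,0,3],[0,0,3],[0,0,2.5],[0,0,1.5],[0,0,0.86],[0,0,0],[0,0,0],[0,0,0]],"twist":[0,0,0,0,0,0,0,0,0,0,0,0],"grip":[0.7,0.7,0.7,0.7,0.7,0.7,0.7,0.7,0.7,0.7,0.7,0.7]}'
python3 - <<'E'
from h import *
go(-.07,.002,.045)
a=eyes.read_camera('wrist');cv2.imwrite('pics/w2.png',cv2.resize(a[60:320,160:500],None,fx=2.3,fy=2.3));b=eyes.read_camera('side');cv2.imwrite('pics/s2.png',cv2.resize(b[170:300,200:380],None,fx=4.4,fy=4.4,interpolation=2))
E
```

```text
time_s: 3.87
tcp_pos: [0.4563, 0.0057, 0.0613]
ee_rot: [[-0.964, 0.265, 0.002], [0.265, 0.964, -0.0], [-0.002, 0.0, -1.0]]
force: [-0.1, -0.6, 0.4]
width: 0.701
gripper_force: 0.0
now in fixture [-68.6   1.9  61.3] yaw -15.351383569795589 F [-0.1 -0.6  0.4] w 0.701 move cm [0.14 0.01 1.63]
```

View pics/w2.png

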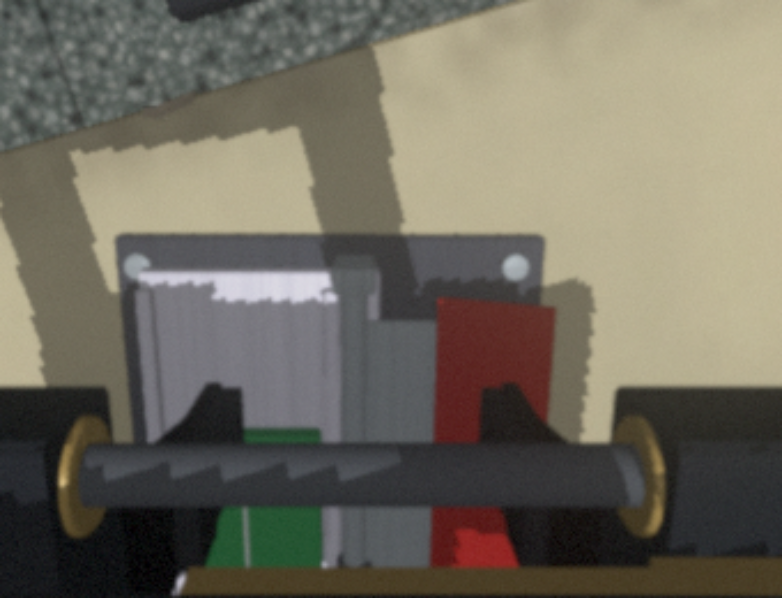

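View pics/s2.png

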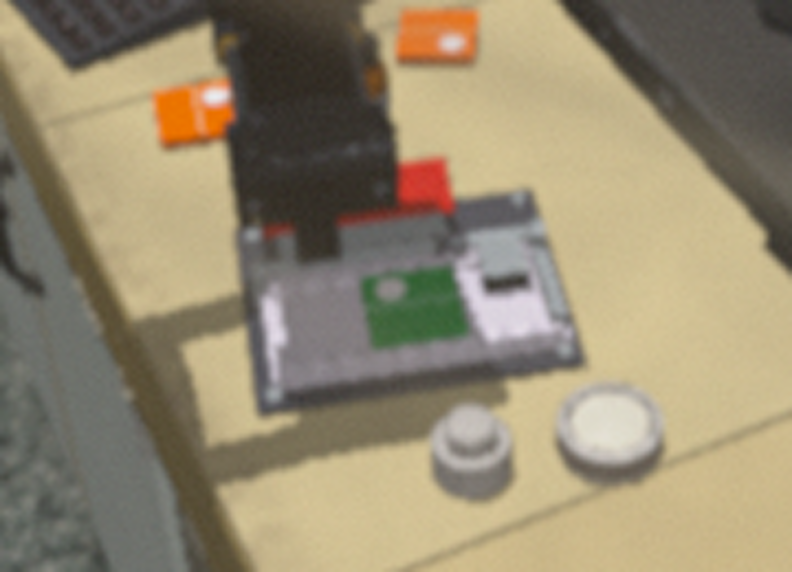

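The fingers straddle the pivot bar. In the wrist crop one is over the channel behind the coupon near (225,400), and the other is over the red tab near (500,400). Pressing now.

```bash
python3 -m pendant '{"travel":[[0.1,0,0.8],[0,0,0.8],[0,0,0.5],[0,0,0.5],[0,0,0.4],[0,0,0.4],[0,0,0.3],[0,0,0.2],[0,0,0],[0,0,0],[0,0,0]],"twist":[0,0,0,0,0,0,0,0,0,0,0],"grip":[0.7,0.7,0.7,0.7,0.7,0.7,0.7,0.7,0.7,0.7,0.7]}'
python3 -c "
from h import *
go(-.07,.002,.0195)"
```

```text
time_s: 4.88
tcp_pos: [0.4538, 0.0057, 0.0209]
ee_rot: [[-0.964, 0.265, -0.001], [0.265, 0.964, -0.0], [0.001, -0.001, -1.0]]
force: [-2.9, -0.9, 4.9]
width: 0.7
gripper_force: 2.6
now in fixture [-71.1   1.2  20.9] yaw -15.34542963448033 F [-2.9 -0.9  4.9] w 0.7 move cm [-0.11  0.08  0.14]
```

```bash
python3 -m pendant '{"travel":[[0,0,0.1],[0,0,0.05],[0,0,0],[0,0,0]],"twist":[0,0,0,0],"grip":[0.7,0.7,0.7,0.7]}'
python3 - <<'E'
from h import *
go(-.0145,.002,.0195)
b=eyes.read_camera('side');cv2.imwrite('pics/s3.png',cv2.resize(b[170:300,200:380],None,fx=4.4,fy=4.4,interpolation=2))
E
```

```text
time_s: 5.22
tcp_pos: [0.4538, 0.0055, 0.0195]
ee_rot: [[-0.964, 0.264, -0.001], [0.264, 0.964, -0.001], [0.001, -0.001, -1.0]]
force: [-5.1, -2.4, 6.3]
width: 0.701
gripper_force: 3.2
now in fixture [-71.    1.   19.5] yaw -15.330615970868237 F [-5.1 -2.4  6.3] w 0.701 move cm [-5.65  0.09 -0.  ]
```

View pics/s3.png

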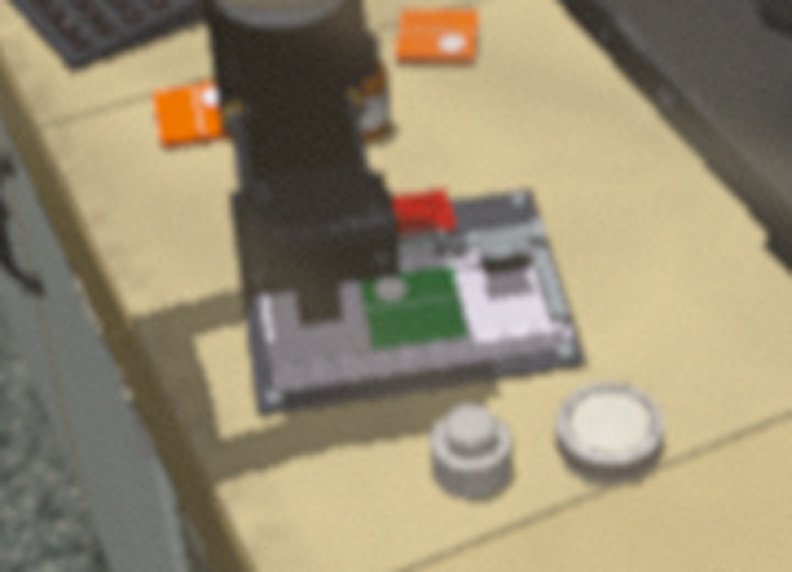

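The clip foot is raised, and the right fingertip stands on the stage just behind the coupon's near edge at (345,310). Pushing.

```bash
python3 -m pendant '{"travel":[[-0.3,0,0],[-0.3,0.05,0],[-0.3,0.05,0],[-0.3,0,0],[-0.3,0,0],[-0.3,0,0],[-0.3,0,0],[-0.3,0,0],[-0.3,0,0],[-0.3,0,0],[-0.3,0,0],[-0.3,0,0],[-0.3,0,0],[-0.3,0,0],[-0.3,0,0],[-0.3,0,0],[0,0,0],[0,0,0]],"twist":[0,0,0,0,0,0,0,0,0,0,0,0,0,0,0,0,0,0],"grip":[0.7,0.7,0.7,0.7,0.7,0.7,0.7,0.7,0.7,0.7,0.7,0.7,0.7,0.7,0.7,0.7,0.7,0.7]}'
python3 -c "
from h import *
go(-.0145,.002,.0195)"
```

```text
time_s: 6.77
tcp_pos: [0.4995, -0.0054, 0.0195]
ee_rot: [[-0.964, 0.264, -0.003], [0.264, 0.964, 0.001], [0.003, -0.0, -1.0]]
force: [-6.4, -0.3, 9.6]
width: 0.701
gripper_force: 5.0
now in fixture [-24.    2.6  19.5] yaw -15.332046864858922 F [-6.4 -0.3  9.6] w 0.701 move cm [-0.95 -0.06 -0.01]
```

```bash
python3 -m pendant '{"travel":[[-0.25,0,0],[-0.25,0,0],[-0.2,0,0],[0,0,0],[0,0,0]],"twist":[0,0,0,0,0],"grip":[0.7,0.7,0.7,0.7,0.7]}'
python3 - <<'E'
from h import *
go(-.0145,.002,.0195)
b=eyes.read_camera('side');cv2.imwrite('pics/s4.png',cv2.resize(b[200:290,240:360],None,fx=6.5,fy=6.5,interpolation=2))
E
```

```text
time_s: 7.18
tcp_pos: [0.506, -0.0072, 0.0194]
ee_rot: [[-0.964, 0.264, -0.004], [0.264, 0.964, 0.001], [0.004, -0.0, -1.0]]
force: [-7.8, 0.9, 10.7]
width: 0.701
gripper_force: 5.4
now in fixture [-17.3   2.6  19.4] yaw -15.328245291813737 F [-7.8  0.9 10.7] w 0.701 move cm [-0.28 -0.06 -0.01]
```

View pics/s4.png

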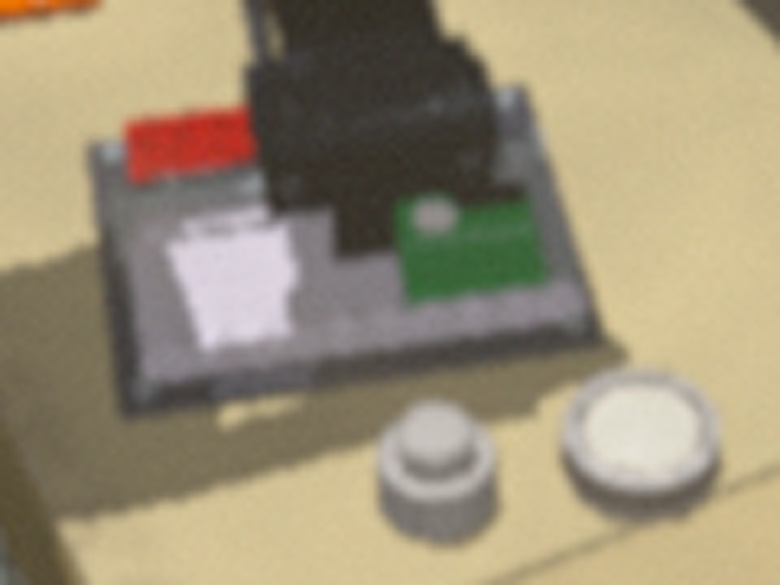

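The coupon is under the foot, spanning columns 400 to 545, and nearly at the stop. I'll push in small steps until the force rises.

```bash
python3 -m pendant '{"travel":[[-0.15,0,0],[-0.1,0,0],[0,0,0],[0,0,0]],"twist":[0,0,0,0],"grip":[0.7,0.7,0.7,0.7]}'
python3 -c "
from h import *
go(-.0145,.002,.0195)"
```

```text
time_s: 7.57
tcp_pos: [0.5071, -0.0075, 0.0193]
ee_rot: [[-0.964, 0.264, -0.006], [0.264, 0.964, 0.001], [0.007, -0.001, -1.0]]
force: [-11.5, 2.8, 15.3]
width: 0.696
gripper_force: 8.3
now in fixture [-16.1   2.6  19.3] yaw -15.321936320151018 F [-11.5   2.8  15.3] w 0.696 move cm [-0.16 -0.06 -0.02]
```

```bash
python3 -m pendant '{"travel":[[-0.1,0,0],[-0.1,0,0],[0,0,0],[0,0,0]],"twist":[0,0,0,0],"grip":[0.7,0.7,0.7,0.7]}'
python3 - <<'E'
from h import *
go(-.0145,.002,.0195)
a=eyes.read_camera('top');cv2.imwrite('pics/t5.png',cv2.resize(a[170:280,260:360],None,fx=5.4,fy=5.4,interpolation=2))
E
```

```text
time_s: 7.9
tcp_pos: [0.5072, -0.0076, 0.0192]
ee_rot: [[-0.964, 0.264, -0.011], [0.264, 0.965, 0.002], [0.011, -0.001, -1.0]]
force: [-19.3, 2.6, 22.4]
width: 0.7
gripper_force: 11.6
now in fixture [-16.    2.6  19.2] yaw -15.309685328924477 F [-19.3   2.6  22.4] w 0.7 move cm [-0.15 -0.06 -0.03]
```

The push force rises with no further motion, so the coupon is home. I'll back off along the channel with the tab still held, then lift.

```bash
python3 -m pendant '{"travel":[[0.2,0,0],[0.3,0,0],[0.3,0,0],[0.4,0,0],[0.3,0,0],[0,0,0],[0,0,-0.3],[0,0,-0.4],[0,0,-0.4],[0,0,-0.4],[0,0,-0.5],[0,0,-1],[0,0,-2],[0,0,-3],[0,0,-3],[0,0,-3],[0,0,0],[0,0,0],[0,0,0]],"twist":[0,0,0,0,0,0,0,0,0,0,0,0,0,0,0,0,0,0,0],"grip":[0.7,0.7,0.7,0.7,0.7,0.7,0.7,0.7,0.7,0.7,0.7,0.7,0.7,0.7,0.7,0.7,0.7,0.7,0.7]}'
python3 - <<'E'
from h import *
go(-.0145,.002,.0195)
a=eyes.read_camera('wrist');b=eyes.read_camera('side')
cv2.imwrite('pics/e.png',np.hstack([cv2.resize(a[100:300,220:420],(500,500),interpolation=2)[:,:400],cv2.resize(b[200:290,240:330],(400,500),interpolation=2)]))
E
```

```text
time_s: 9.53
tcp_pos: [0.4968, -0.0047, 0.1592]
ee_rot: [[-0.964, 0.265, -0.001], [0.265, 0.964, 0.0], [0.001, -0.0, -1.0]]
force: [-0.7, 0.0, -1.2]
width: 0.701
gripper_force: 0.0
now in fixture [-26.8   2.5 159.2] yaw -15.352935388933364 F [-0.7  0.  -1.2] w 0.701 move cm [-1.24 -0.05 13.97]
```

View pics/e.png

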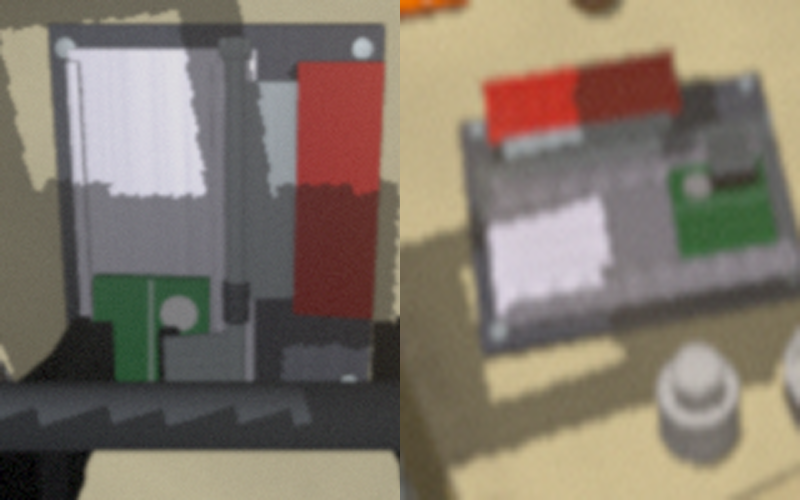

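The foot is closed on the coupon, and the tab is partly up and free. I'll check the near-edge position at columns 257 to 304, row 210.5.

```bash
python3 - <<'E'
from h import *
t=np.radians(-15.4);R=np.array([[np.cos(t),-np.sin(t)],[np.sin(t),np.cos(t)]]);o=np.array([.522,-.0143])
for p,z in[((257,210.4),.024),((303.8,210.6),.024),((240,109.5),0),((374,109.5),0)]:
    print(np.round(R.T@(at_z('wrist',p,z)[:2]-o)*1e3,1))
go(0,0,.2)
E
```

```text
[ -8.5 -60.3]
[ -8.3 -11.2]
[-110.7  -77.5]
[-110.9   61.8]
now in fixture [-27.6   2.4 158. ] yaw -15.357078863785215 F [-0.6  0.6  0.1] w 0.699 move cm [-2.75 -0.25 -4.21]
```

```bash
python3 -m pendant '{"travel":[[0,0,-2],[-0.5,0,-2],[-1,0,-1],[-1,0,0],[0,0,0],[0,0,0],[0,0,0],[0,0,0]],"twist":[0,0,0,0,0,0,0,0],"grip":[0.7,0.7,0.7,0.7,0.7,0.7,0.7,0.7]}'
python3 - <<'E'
from h import *
go(0,0,.2)
a=eyes.read_camera('wrist');go(0,0,.2)
cv2.imwrite('pics/w9.png',a);b=eyes.read_camera('side')
f=7
cv2.imwrite('pics/f.png',np.hstack([cv2.resize(a[155:240,245:310],None,fx=7,fy=7,interpolation=2),cv2.resize(b[215:265,300:345],None,fx=7,fy=11.9,interpolation=2)]))
for c in('wrist','side'):
  for t in('stop','coupon'):print(c,t,[(np.round(r['xy'],1).tolist(),round(r['score'],2)) for r in eyes.mark_of(c,t)[:4]])
E
```

```text
time_s: 10.3
tcp_pos: [0.5203, -0.0112, 0.2078]
ee_rot: [[-0.964, 0.265, -0.003], [0.265, 0.964, 0.001], [0.003, -0.0, -1.0]]
force: [-1.0, -0.3, 0.5]
width: 0.696
gripper_force: 0.0
now in fixture [ -2.5   2.6 207.8] yaw -15.352477573314612 F [-1.  -0.3  0.5] w 0.696 move cm [-0.25 -0.26  0.78]
now in fixture [ -2.3   2.6 208.2] yaw -15.353050343226474 F [ 0.2 -0.1 -0.4] w 0.701 move cm [-0.23 -0.26  0.82]
wrist stop [([284.0, 218.5], 0.87)]
wrist coupon [([484.6, 202.7], 0.89), ([457.1, 76.9], 0.82), ([121.1, 160.7], 0.72), ([286.8, 198.5], 0.59)]
side stop [([321.6, 237.9], 0.94)]
side coupon [([309.9, 321.6], 0.89), ([406.9, 269.6], 0.66), ([311.4, 239.3], 0.59), ([244.9, 195.0], 0.56)]
```

View pics/f.png

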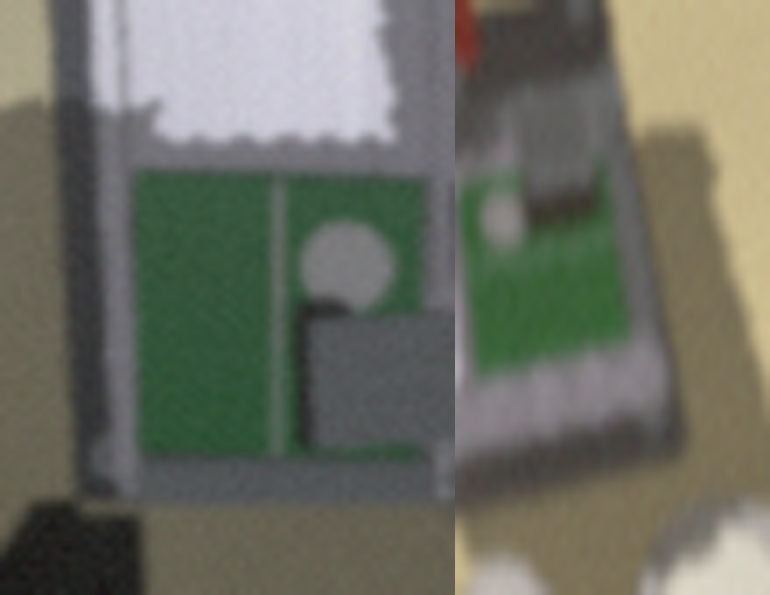

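The coupon meets the steel stop at row 455 with no white gap, and the foot rests on it. The robot is clear, so I'm handing in.

```bash
python3 -c "
from h import *
print(manip.finish_job());st()"
```

```text
the job is handed in; nothing more can be done
None
the job is handed in; nothing more can be done
```

I handed the job in, with no verdict shown: the coupon was pushed home against the end stop with the tab held down, the clip closed on it, the arm moved clear, and I kept away from the weight, bottle and holder.

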